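Hold the test wand in the port of the food carrier that is still to be checked

TASK

Take the test wand out of its dock and pass its flat blade straight down through the slot in the lid of the insulated carrier that has the orange token on it, until the lid's top face lies within the orange band on the blade. Finish while still gripping the wand there, with its collar clear of the lid and nothing but the gripper carrying it. Do not put the blade into the carrier with the green token, and leave the tokens, cans, jar and mug where they are.

Things in the scene. Friction and masses are not known exactly. Their poses are not given: they have to be found in the camera images.
- wand: test wand, about 0.14 kg, upright in the dock; mm. Origin: centre of the blade's lower end, z up the wand. Steel blade 12 (x) x 36 (y), z 0 to 70, lowest 8 stepped down to 7 x 31, orange band z 35 to 55; black collar 26 x 50, z 70 to 78; white handle 22 (x) x 30 (y), z 78 to 142: grip it across the 22. Same shape after a half turn about z
- dock: black block 50 (x) x 70 (y) x 78 mm high on a grey foot 80 x 86 x 6, fixed, turned up to 0.6 rad; origin: centre of underside. The wand hangs in its pocket (16 x 40, 70 deep) by the collar on the block's top, blade end 8 above the bench, x and y along the dock's; it lifts straight out freely
- box_blue: insulated carrier, blue tub, white lid, fixed, 206 (x) x 176 (y) x 120 mm high, left or right of the dock, turned up to 0.35 rad; origin: centre of underside. Lid 14 thick, top at 120; one through slot 14 (x) x 38 (y), rim bevelled 3, centred at x = -35, y = 0; below the lid it is empty down to 12 above the bench
- box_red: insulated carrier, red tub, white lid, fixed, 206 (x) x 176 (y) x 120 mm high, left or right of the dock, turned up to 0.35 rad; origin: centre of underside. Lid 14 thick, top at 120; one through slot 14 (x) x 38 (y), rim bevelled 3, centred at x = -35, y = 0; below the lid it is empty down to 12 above the bench
- port_blue (a point): centre of the slot in the blue carrier's lid, level with the lid's top face (120 mm above the bench); its axes are those of the carrier: the slot's 14 mm runs along x, its 38 mm along y
- port_red (a point): the same point on the red carrier's lid
- token_orange: loose orange plastic disc, 40 mm across, 10 thick, origin at the centre of its underside; lies on the lid of the carrier still to be checked, 95 mm from its slot's centre on the box's +x side (it may be either carrier)
- token_green: loose green plastic disc of the same size, lying likewise on the lid of the carrier already checked
- can_1: food can with a green label, 66 mm across, 100 high, origin at the centre of its underside, a bystander on the left of the bench
- can_2: food can with a yellow label, 74 mm across, 110 high, origin at the centre of its underside, a bystander on the left
- jar: jar with a red cap, 68 mm across, 110 high, origin at the centre of its underside, a bystander on the right
- mug: blue mug, 80 mm across, 90 high, origin at the centre of its underside, a bystander on the right
Things that resemble listed ones, but are neither listed nor needed, are in the scene too. What is shaped like the wand but red is not meant.

How it is judged:
By the outcome, as a careful person would: the job done as asked, in the order asked, and still so for the second after the job is handed in, while the arm keeps its last pose, push and grip.
It also fails if it takes over 38 s, if anything falls off the work surface, if the arm or the gripper's body presses on something with over 40 N, if the wrist force passes 120 N, or if a joint passes its speed limit or range.

ROBOT

A 6-joint arm with a two-finger parallel gripper is mounted at the origin on the work surface. World frame = base frame: x ahead of the robot, y to its left, z up, the work surface at z = 0. Lengths are in m, angles in rad, forces in N, time in s.
With the tool pointing down it reaches from about 0.35 to 0.775 m from the base axis. Payload 5.5 kg.
Tool frame: the origin (TCP) lies between the finger pads; the fingertips stand manip.tip_extent ahead of it and the grasp point (between the pads) lies 3 mm ahead of it (manip.tip_extent is the distance from the TCP to the fingertips, in m); x points along the fingers, y is the direction in which the jaws open and shut, and the axes are right-handed (so a half turn about x gives the same grasp; the last joint's range is limited). The gripper opens to 85 mm and grips with 20 to 120 N. Pads are 22 mm wide; open, the fingers measure 114 mm over their backs; the gripper's body (76 mm by 85 mm) begins 54 mm behind the grasp point. The pads swing forward as they close: fully open they stand 13 mm farther back than shut.
Start: joints at [1.007, 0.313, 0.046, 1.304, 0, 1.431], TCP at [0.236, 0.524, 0.253] pointing down, gripper open.
Joint ranges: [-2.76, 2.76], [-0.86, 1.69], [-1.03, 1.26], [-2.2, 2.34], [-1.47, 1.5], [-3.14, 3.14]. Speed limits (rad/s): [2.57, 2.57, 3.14, 3.14, 3.14, 3.14].

INTERFACE

Orientations are given as a 3x3 rotation matrix whose columns are the frame's x, y, z axes.
In Python, from rig import status, capture, camera_model, workorder, manip gives the robot as it stands.
- The arm moves only by the shell command python3 -m crank 'ROWS' [FORCE]. ROWS is JSON, one flat list of numbers, 7 for each row, row after row: the finger opening in m, from 0 to 0.0854, then the shift along the tool's x, y, z in m, then the turn, a rotation vector about the tool's x, y, z in degrees. A call has 1 to 5 rows; each row is the pose to reach, as a shift and turn from the pose measured when the call began, along the tool's axes at that moment; what a row does not reach only later rows make up. A row lasts 1/10 s, in which the tool goes at most 50 mm and 8.59 degrees, less where a joint would pass 70% of its speed; a pose out of reach is approached as far as the arm can. A call with a gripper value outside its range is refused whole. The fingers move at their own pace and stop on an object; FORCE is the grip in N (left out, the last holds). Time passes only in rows, so rows that repeat a pose let the fingers close. It gives the time, the measured TCP pose, the force and the opening at its end, in the units of the state.
- status.sense(): the state, without advancing time (a new reading comes with each control period).
- capture(name): name is "side" or "top" or "wrist"; returns (picture, depth): 420x560x3 uint8, red, green, blue; 420x560 float32, m along the optical axis (not along the pixel's ray), 0 where there is no reading.
- camera_model(name): a dict with "camera_matrix" (3x3 intrinsics, pixels), "extrinsics" (4x4, takes a point from world to camera coordinates). Camera axes: x right, y up, looking along -z (the intrinsics and any distortion apply to the point x, -y, -z); pixel columns grow to the right and rows downward; lengths in m; the calibration is good to about 2 mm. The wrist camera is an equidistant fisheye: a pixel r from the principal point sees the ray r / f radians off the axis. A picture is of the moment at which its call begins: read the wrist's pose just before it. camera_model takes no time and is no camera call; for the wrist camera it gives the pose at the moment of the call.
- workorder.finish_job(): hands the job in, once; it reports no verdict.
The state is a dict: "time": time; "q": joint angles; "joint_velocities": joint speeds; "tau": joint torques, N m; "tool_pos": TCP position; "tool_rot": TCP orientation; "ft_force": force on the tool from outside, world axes, zero at the start; "ft_torque": the same for the moment, N m; "finger_gap": opening from 0.0 (shut) to 1.0 (fully open).
Only numpy, scipy, OpenCV 4.12 (cv2) and the standard library are available. Lean on these libraries where they do the work, as an engineer would, in place of code of your own. Each camera call takes 0.05 s, during which the arm holds its last target. There are 200 camera calls.

## Working session

There is one attempt and no reset: what is moved stays moved. The work goes in short steps, Python scripts to look and compute and a shell command to move; the robot and the scene stay as the last step left them, time stands still between calls to the robot, and variables do not carry over. Pictures are saved under pics/ and viewed, about 8 in all and at most 12, crops included, and the job is handed in when it is done.

```bash
ls; mkdir -p pics; python3 - <<'E'
from rig import status, capture, camera_model, manip
import cv2, numpy as np
print(status.sense(), manip.tip_extent)
for n in ("top","side","wrist"):
    m=camera_model(n); p,d=capture(n)
    cv2.imwrite(f"pics/{n}0.png",p[:,:,::-1]); np.savez(f"{n}0.npz",p=p,d=d,K=m["camera_matrix"],E=m["extrinsics"])
    print(n,m)
E
```

```text
pics
{'time': 0.0, 'q': array([1.00743710e+00, 3.14025026e-01, 4.49913759e-02, 1.30362479e+00,
       1.71065473e-05, 1.43125145e+00]), 'joint_velocities': array([ 0.00015202,  0.00067039,  0.00125837,  0.00019616,  0.00034432,
       -0.0005677 ]), 'tau': array([ 3.38158825e-03, -4.80628109e+01,  2.98533511e+01,  1.95060176e-02,
        2.06065474e-04,  7.01652198e-06]), 'tool_pos': array([0.23618275, 0.52373386, 0.25239991]), 'tool_rot': array([[-1.00888477e-03,  4.11239407e-01,  9.11526814e-01],
       [-1.56521590e-03,  9.11525512e-01, -4.11240552e-01],
       [-9.99998266e-01, -1.84163059e-03, -2.75945747e-04]]), 'ft_force': array([ 0.38457694, -0.24307895, -0.27677681]), 'ft_torque': array([-0.05815778,  0.0213842 , -0.01772762]), 'finger_gap': 0.9973107982932362} 0.022
top {'camera_matrix': array([[452.59238917,   0.        , 272.73486877],
       [  0.        , 452.59238917, 214.12321832],
       [  0.        ,   0.        ,   1.        ]]), 'extrinsics': array([[-0.02847074, -0.99902403, -0.03376985,  0.00971536],
       [ 0.98065394, -0.03446077,  0.19269228, -0.49614325],

[... 300 characters left out ...]
, 'extrinsics': array([[ 0.93386146, -0.35762175,  0.00307692, -0.46504259],
       [ 0.23930422,  0.63124506,  0.73774194, -0.18056636],
       [-0.26577485, -0.68821244,  0.67507582, -1.00067248],
       [ 0.        ,  0.        ,  0.        ,  1.        ]])}
wrist {'camera_matrix': array([[325.1922621 ,   0.        , 278.62612458],
       [  0.        , 325.1922621 , 208.110521  ],
       [  0.        ,   0.        ,   1.        ]]), 'extrinsics': array([[ 0.41121419,  0.91153681, -0.00187922, -0.573772  ],
       [-0.8679496 ,  0.39091949, -0.30634204,  0.03901194],
       [-0.27850742,  0.12760326,  0.95191965, -0.38105365],
       [ 0.        ,  0.        ,  0.        ,  1.        ]])}
```

View pics/top0.png

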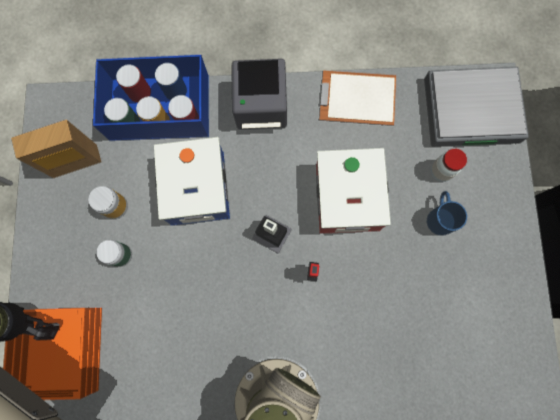

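View pics/side0.png

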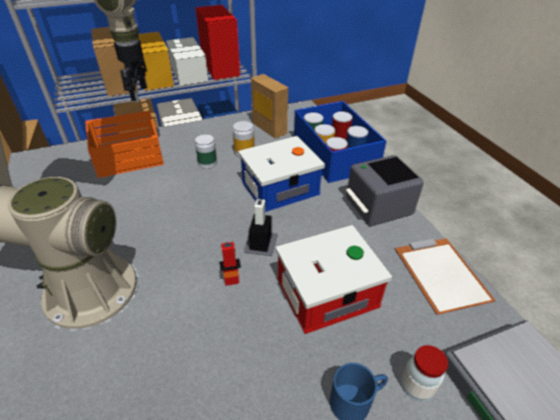

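Top view: the orange token (187,155) is on the blue carrier, whose slot is near (190,190). The wand is in its dock at (270,228), and the red decoy stands at (314,270).

```bash
cat > h.py <<'E'
import numpy as np, cv2
from rig import status, capture, camera_model
def grab(n):
    m=camera_model(n); p,d=capture(n); return p,d,m["camera_matrix"],m["extrinsics"]
def cast(px,K,E,z,fish=False):
    px=np.atleast_2d(np.asarray(px,float)); u=(px-K[:2,2])/K[0,0]
    if fish:
        r=np.linalg.norm(u,axis=1,keepdims=True); s=np.where(r>1e-9,np.sin(r)/np.maximum(r,1e-9),1)
        d=np.c_[u[:,0]*s[:,0],-u[:,1]*s[:,0],-np.cos(r[:,0])]
    else: d=np.c_[u[:,0],-u[:,1],-np.ones(len(u))]
    R=E[:3,:3]; c=-R.T@E[:3,3]; w=d@R
    return c+w*((z-c[2])/w[:,2])[:,None]
def blob(mask,near=None):
    n,l,s,c=cv2.connectedComponentsWithStats(mask.astype(np.uint8))
    i=1+(np.argmax(s[1:,4]) if near is None else np.argmin(np.linalg.norm(c[1:]-near,axis=1)+1e4*(s[1:,4]<15)))
    return l==i
def rect(mask,K,E,z,fish=False):
    """contour -> plane z -> min area rect: centre, long-axis yaw, sides (mm)"""
    cs,_=cv2.findContours(mask.astype(np.uint8),cv2.RETR_EXTERNAL,cv2.CHAIN_APPROX_NONE)
    c=max(cs,key=cv2.contourArea)[:,0]
    P=cast(c,K,E,z,fish)[:,:2]
    b=cv2.boxPoints(cv2.minAreaRect((P*1000).astype(np.float32)))
    e=[b[1]-b[0],b[2]-b[1]]; e.sort(key=np.linalg.norm)
    a=np.arctan2(e[1][1],e[1][0])
    return b.mean(0), np.degrees(a)%180,[round(float(np.linalg.norm(x)),1) for x in e]
E
python3 - <<'E'
from h import *
f=np.load("top0.npz"); p,d,K,E=[f[k] for k in "pdKE"]
hsv=cv2.cvtColor(p,cv2.COLOR_RGB2HSV); H,S,V=cv2.split(hsv)
for nm,near in(("blueLid",(190,170)),("redLid",(352,185))):
    m=blob((S<60)&(V>180),near); print(nm,rect(m,K,E,.12),m.sum())
print("orange",rect(blob((H<15)&(S>150)&(V>150),(187,155)),K,E,.13))
print("slotB",rect(blob((S>90)&(V<160)&(H>95)&(H<130),(190,190)),K,E,.12))
print("handle",rect(blob((V>150)&(S<60),(270,228)),K,E,.15))
print("dock",rect(blob((V<50),(272,232)),K,E,.08))
for n in("top",):
    cv2.imwrite("pics/crop0.png",cv2.resize(p[130:290,140:340,::-1],None,fx=4,fy=4,interpolation=cv2.INTER_CUBIC)[:600])
E
```

```text
blueLid (array([590.6847 , 212.27953], dtype=float32), np.float32(4.83999), [177.5, 207.3]) 4702
redLid (array([ 547.6248 , -219.91866], dtype=float32), np.float32(0.43049482), [177.2, 207.6]) 4979
orange (array([648.3778 , 216.43036], dtype=float32), np.float32(87.74608), [33.4, 35.1])
slotB (array([553.7333 , 207.24579], dtype=float32), np.float32(95.20704), [6.1, 29.7])
handle (array([448.2862   ,  -0.4804802], dtype=float32), np.float32(61.182514), [21.6, 30.6])
dock (array([4.436171e+02, 8.686447e-02], dtype=float32), np.float32(59.43166), [53.7, 72.4])
```

View pics/crop0.png

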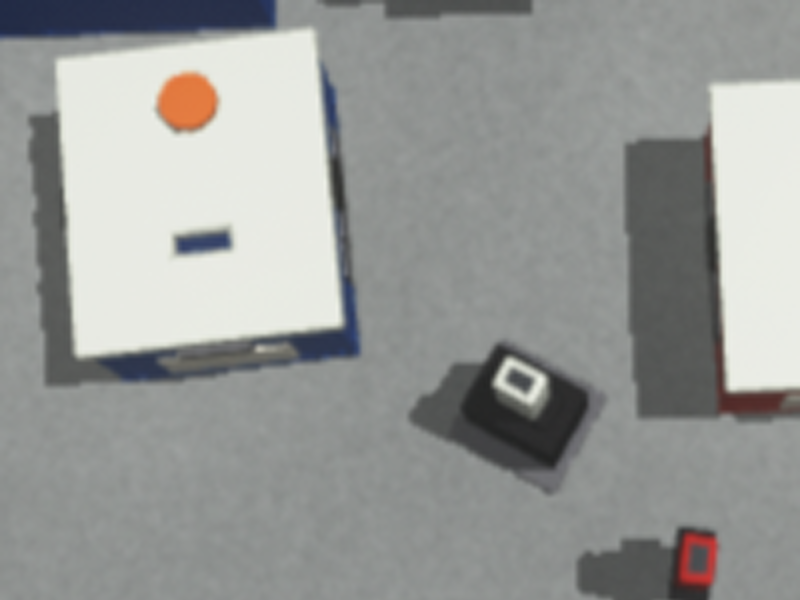

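View pics/wrist0.png

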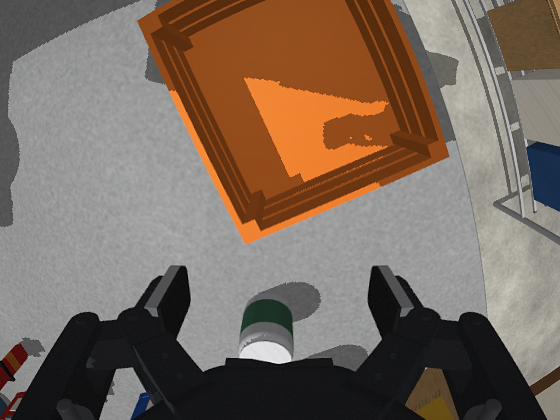

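```bash
cat >> h.py <<'E'
from scipy.spatial.transform import Rotation as Rn
def delta(x,y,z,yaw):
    """shift (mm, tool axes) and turn (deg) to a tool-down TCP pose, tool y at yaw deg"""
    s=status.sense(); R=s["tool_rot"]; a=np.radians(yaw)
    X=np.array([0,0,-1.]); Y=np.array([np.cos(a),np.sin(a),0]); T=np.c_[X,Y,np.cross(X,Y)]
    print("t",round(s["time"],2),"pos",np.round(s["tool_pos"]*1e3,1),"yaw",round(float(np.degrees(np.arctan2(R[1,1],R[0,1]))),2),"F",np.round(s["ft_force"],1),"gap",round(s["finger_gap"]*85.4,1))
    print("shift mm",np.round(R.T@(np.array([x,y,z])-s["tool_pos"]*1e3),1),"turn",np.round(Rn.from_matrix(R.T@T).as_rotvec(degrees=True),2))
E
python3 -m crank '[0.0854,-0.06,-0.39,0.409,96,0,0, 0.0854,-0.06,-0.39,0.409,96,0,0, 0.0854,-0.06,-0.39,0.409,96,0,0, 0.0854,-0.06,-0.39,0.409,96,0,0, 0.0854,-0.06,-0.39,0.409,96,0,0]'
python3 -c "
from h import *
delta(448,0,300,-30.5)"
```

```text
time: 0.65
tool_pos: [0.3299, 0.2919, 0.2796]
tool_rot: [[-0.0, 0.924, 0.382], [-0.001, 0.382, -0.924], [-1.0, -0.0, 0.001]]
ft_force: [1.0, 0.4, 0.3]
finger_gap: 1.002
t 0.65 pos [329.9 291.9 279.6] yaw 22.44 F [1.  0.4 0.3] gap 85.6
shift mm [-20.2  -2.3 314.9] turn [ 5.294e+01  5.000e-02 -0.000e+00]
```

```bash

python3 -m crank '[0.0854,-0.02,-0.002,0.315,53,0,0, 0.0854,-0.02,-0.002,0.315,53,0,0, 0.0854,-0.02,-0.002,0.315,53,0,0, 0.0854,-0.02,-0.002,0.315,53,0,0, 0.0854,-0.02,-0.002,0.315,53,0,0]'
python3 -c "
from h import *
delta(448,0,300,-30.5)"
```

```text
time: 1.15
tool_pos: [0.4233, 0.0604, 0.2957]
tool_rot: [[0.0, 0.936, -0.352], [-0.001, -0.352, -0.936], [-1.0, 0.001, 0.0]]
ft_force: [0.7, 0.5, 0.5]
finger_gap: 1.002
t 1.15 pos [423.3  60.4 295.7] yaw -20.58 F [0.7 0.5 0.5] gap 85.6
shift mm [-4.2 44.3 47.8] turn [ 9.92  0.02 -0.04]
```

```bash

python3 -m crank '[0.0854,-0.004,0.044,0.048,10,0,0, 0.0854,-0.004,0.044,0.048,10,0,0, 0.0854,-0.004,0.044,0.048,10,0,0, 0.0854,-0.004,0.044,0.048,10,0,0]'
python3 - <<'E'
from h import *
delta(448,0,300,-30.5)
p,d,K,E=grab("wrist"); cv2.imwrite("pics/wrist1.png",p[:,:,::-1]); np.savez("wrist1.npz",p=p,d=d,K=K,E=E)
c=-E[:3,:3].T@E[:3,3]; print(c)
E
```

```text
time: 1.55
tool_pos: [0.4472, -0.0, 0.2994]
tool_rot: [[-0.001, 0.861, -0.509], [-0.0, -0.509, -0.861], [-1.0, -0.001, 0.0]]
ft_force: [-0.8, 0.6, -0.1]
finger_gap: 0.996
t 1.55 pos [447.2  -0.  299.4] yaw -30.61 F [-0.8  0.6 -0.1] gap 85.1
shift mm [-0.6  0.6 -0.4] turn [-0.11  0.03  0.04]
[0.48585954 0.06759451 0.42046574]
```

View pics/wrist1.png

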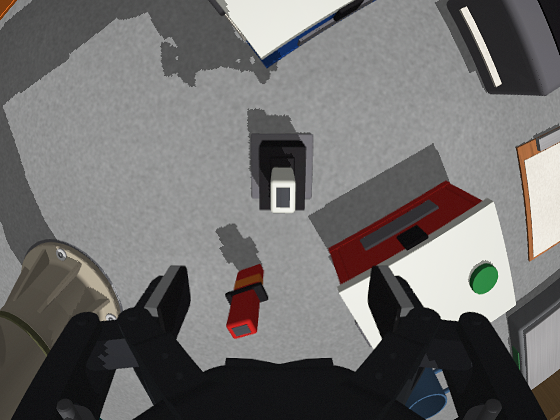

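Wrist view: the white handle's top is at (283,197), with the dock behind it. The red decoy is at (245,305).

```bash
python3 - <<'E'
from h import *
f=np.load("wrist1.npz"); p,d,K,E=[f[k] for k in "pdKE"]
H,S,V=cv2.split(cv2.cvtColor(p,cv2.COLOR_RGB2HSV))
for t in (170,200,225):
    m=blob((S<40)&(V>t),(283,197)); print(t,rect(m,K,E,.15,True),m.sum())
m=blob((V<60),(265,175)); print("dock",rect(m,K,E,.078,True))
f=np.load("top0.npz"); p,d,K,E=[f[k] for k in "pdKE"]
H,S,V=cv2.split(cv2.cvtColor(p,cv2.COLOR_RGB2HSV))
for t in (150,180,200): print("top",t,rect(blob((V>t)&(S<60),(270,228)),K,E,.15))
f=np.load("side0.npz"); p,d,K,E=[f[k] for k in "pdKE"]
print(p[195:215:2,260])
E
```

```text
170 (array([ 4.4988651e+02, -1.1787224e-01], dtype=float32), np.float32(59.380344), [20.1, 27.9]) 475
200 (array([450.02643  ,  -0.7188244], dtype=float32), np.float32(59.4358), [19.3, 27.0]) 413
225 (array([450.406    ,  -0.9074898], dtype=float32), np.float32(59.38185), [18.3, 25.2]) 338
dock (array([451.53125  ,   3.0931282], dtype=float32), np.float32(59.42583), [50.2, 76.3])
top 150 (array([448.2862   ,  -0.4804802], dtype=float32), np.float32(61.182514), [21.6, 30.6])
top 180 (array([ 4.4906787e+02, -2.2990608e-01], dtype=float32), np.float32(61.29656), [18.2, 27.4])
top 200 (array([448.58997   ,  -0.50520325], dtype=float32), np.float32(58.004368), [17.6, 26.5])
[[  9  30  76]
 [ 12  29  75]
 [ 87  98 113]
 [ 87  91  94]
 [ 88  93  94]
 [205 208 203]
 [211 213 207]
 [185 187 180]
 [183 186 179]
 [181 183 177]]
```

```bash

python3 -m crank '[0.0854,0.045,0.002,-0.001,0,0,0, 0.0854,0.09,0.002,-0.001,0,0,0, 0.0854,0.135,0.002,-0.001,0,0,0, 0.0854,0.165,0.002,-0.001,0,0,0, 0.0854,0.176,0.002,-0.001,0,0,0]'
python3 -c "
from h import *
delta(449.5,-.3,123,-30.5)"
```

```text
time: 2.1
tool_pos: [0.4462, 0.0024, 0.1206]
tool_rot: [[-0.006, 0.863, -0.505], [0.001, -0.505, -0.863], [-1.0, -0.006, 0.002]]
ft_force: [-0.1, 0.1, -0.1]
finger_gap: 0.998
t 2.1 pos [446.2   2.4 120.6] yaw -30.35 F [-0.1  0.1 -0.1] gap 85.3
shift mm [-2.4  4.2  0.7] turn [0.15 0.13 0.34]
```

```bash

python3 -m crank '[0.0854,-0.0024,0.0042,0.0007,0.15,0.13,0.34, 0.0854,-0.0024,0.0042,0.0007,0.15,0.13,0.34, 0.0854,-0.0024,0.0042,0.0007,0.15,0.13,0.34]'
python3 -c "
from h import *
delta(449.5,-.3,123,-30.5)"
```

```text
time: 2.4
tool_pos: [0.451, -0.0003, 0.1249]
tool_rot: [[0.004, 0.862, -0.507], [-0.001, -0.507, -0.862], [-1.0, 0.003, -0.001]]
ft_force: [0.0, 0.8, 0.6]
finger_gap: 1.0
t 2.4 pos [ 4.510e+02 -3.000e-01  1.249e+02] yaw -30.46 F [0.  0.8 0.6] gap 85.4
shift mm [ 1.9 -1.3  0.8] turn [ 0.04 -0.08 -0.19]
```

```bash

python3 -m crank '[0.0854,0.001,-0.001,0.001,0,0,0, 0.01,0.001,-0.001,0.001,0,0,0, 0.01,0.001,-0.001,0.001,0,0,0, 0.01,0.001,-0.001,0.001,0,0,0, 0.01,0.001,-0.001,0.001,0,0,0]' 50
python3 -m crank '[0.01,0,0,0,0,0,0, 0.01,0,0,0,0,0,0]' 60
python3 -c "
from h import *
delta(449.5,-.3,123,-30.5)"
```

```text
time: 2.9
tool_pos: [0.4496, -0.0007, 0.1239]
tool_rot: [[0.004, 0.862, -0.507], [-0.001, -0.507, -0.862], [-1.0, 0.003, -0.001]]
ft_force: [0.1, -0.3, -0.2]
finger_gap: 0.333
time: 3.1
tool_pos: [0.4496, -0.0007, 0.124]
tool_rot: [[0.004, 0.862, -0.507], [-0.001, -0.507, -0.862], [-1.0, 0.003, -0.001]]
ft_force: [-0.3, 0.7, 0.3]
finger_gap: 0.249
t 3.1 pos [449.6  -0.7 124. ] yaw -30.48 F [-0.3  0.7  0.3] gap 21.3
shift mm [ 1.  -0.3 -0.3] turn [ 0.03 -0.08 -0.19]
```

```bash

python3 -m crank '[0.01,-0.03,0,0,0,0,0, 0.01,-0.07,0,0,0,0,0, 0.01,-0.11,0,0,0,0,0, 0.01,-0.145,0,0,0,0,0, 0.01,-0.17,0,0,0,0,0]' 60
python3 -m crank '[0.01,0,0,0,0,0,0, 0.01,0,0,0,0,0,0]'
python3 - <<'E'
from h import *
delta(555,208.5,330,4.84)
p,d,K,E=grab("wrist"); cv2.imwrite("pics/wrist2.png",p[:,:,::-1])
E
```

```text
time: 3.6
tool_pos: [0.4493, -0.0007, 0.2962]
tool_rot: [[0.006, 0.862, -0.507], [-0.001, -0.507, -0.862], [-1.0, 0.005, -0.002]]
ft_force: [1.3, 0.1, -1.8]
finger_gap: 0.251
time: 3.8
tool_pos: [0.4495, -0.0008, 0.296]
tool_rot: [[0.006, 0.862, -0.507], [-0.001, -0.507, -0.862], [-1.0, 0.006, -0.002]]
ft_force: [-1.0, -0.7, -2.6]
finger_gap: 0.247
t 3.8 pos [449.5  -0.8 296. ] yaw -30.47 F [-1.  -0.7 -2.6] gap 21.1
shift mm [ -33.6  -15.  -233.9] turn [-3.531e+01 -2.000e-02 -3.600e-01]
```

View pics/wrist2.png

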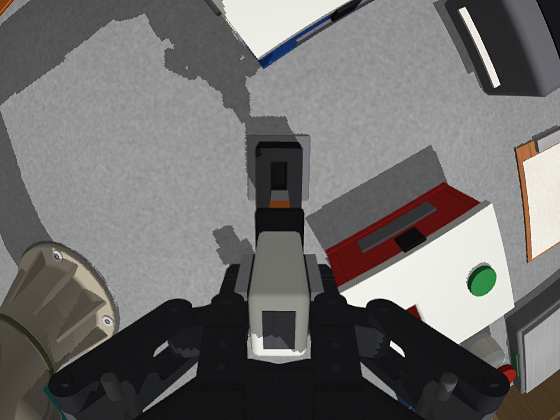

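Wand lifted out of the dock and held; collar at (280,218). Moving to the blue carrier.

```bash

python3 -m crank '[0.01,-0.004,-0.003,-0.045,-7,0,-0.1, 0.01,-0.004,-0.006,-0.09,-14,0,-0.2, 0.01,-0.004,-0.009,-0.135,-21,0,-0.3, 0.01,-0.004,-0.012,-0.18,-28,0,-0.36, 0.01,-0.004,-0.015,-0.22,-35,0,-0.36]'
python3 -m crank '[0.01,0,0,0,0,0,0, 0.01,0,0,0,0,0,0]'
python3 - <<'E'
from h import *
delta(555,208.5,300,4.84)
E
```

```text
time: 4.35
tool_pos: [0.5474, 0.1984, 0.2965]
tool_rot: [[-0.006, 0.996, 0.084], [-0.0, 0.084, -0.996], [-1.0, -0.006, -0.0]]
ft_force: [0.5, -0.9, -0.1]
finger_gap: 0.254
time: 4.55
tool_pos: [0.5464, 0.199, 0.2933]
tool_rot: [[-0.011, 0.996, 0.085], [-0.002, 0.085, -0.996], [-1.0, -0.011, 0.001]]
ft_force: [0.1, -0.0, -1.7]
finger_gap: 0.25
t 4.55 pos [546.4 199.  293.3] yaw 4.9 F [ 0.1 -0.  -1.7] gap 21.4
shift mm [-6.8  9.3 -8.7] turn [0.06 0.03 0.65]
```

```bash

python3 -m crank '[0.01,-0.007,0.009,-0.009,0.06,0,0.65, 0.01,-0.007,0.009,-0.009,0.06,0,0.65, 0.01,-0.007,0.009,-0.009,0.06,0,0.65, 0.01,-0.007,0.009,-0.009,0.06,0,0.65]'
python3 - <<'E'
from h import *
delta(555,208.5,300,4.84)
for n in("wrist","side","top"):
    p,d,K,E=grab(n); np.savez(n+"3.npz",p=p,d=d,K=K,E=E); cv2.imwrite(f"pics/{n}3.png",p[:,:,::-1])
    delta(555,208.5,300,4.84)
E
```

```text
time: 4.95
tool_pos: [0.5541, 0.2077, 0.3]
tool_rot: [[-0.001, 0.997, 0.083], [-0.001, 0.083, -0.997], [-1.0, -0.001, 0.001]]
ft_force: [0.4, 0.2, -1.4]
finger_gap: 0.249
t 4.95 pos [554.1 207.7 300. ] yaw 4.76 F [ 0.4  0.2 -1.4] gap 21.2
shift mm [ 0.   1.  -0.7] turn [-0.08  0.05  0.05]
t 5.0 pos [554.2 207.8 300.1] yaw 4.77 F [-0.3  0.5 -1.3] gap 21.5
shift mm [ 0.1  0.9 -0.6] turn [-0.07  0.04  0.04]
t 5.05 pos [554.3 208.  300.2] yaw 4.79 F [ 0.3  0.3 -1.6] gap 21.4
shift mm [ 0.2  0.7 -0.4] turn [-0.05  0.04  0.02]
t 5.1 pos [554.4 208.1 300.3] yaw 4.79 F [-0.6  0.1 -1.4] gap 21.3
shift mm [ 0.3  0.6 -0.3] turn [-0.05  0.04  0.01]
```

View pics/wrist3.png

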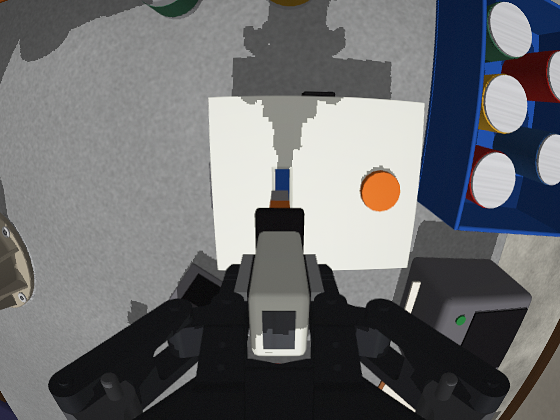

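```bash
python3 - <<'E'
from h import *
f=np.load("wrist3.npz"); p=f["p"]
cv2.imwrite("pics/crop3.png",cv2.resize(p[155:245,220:340,::-1],None,fx=6.6,fy=6.6,interpolation=cv2.INTER_NEAREST))
E
```

```text
(no output)
```

View pics/crop3.png

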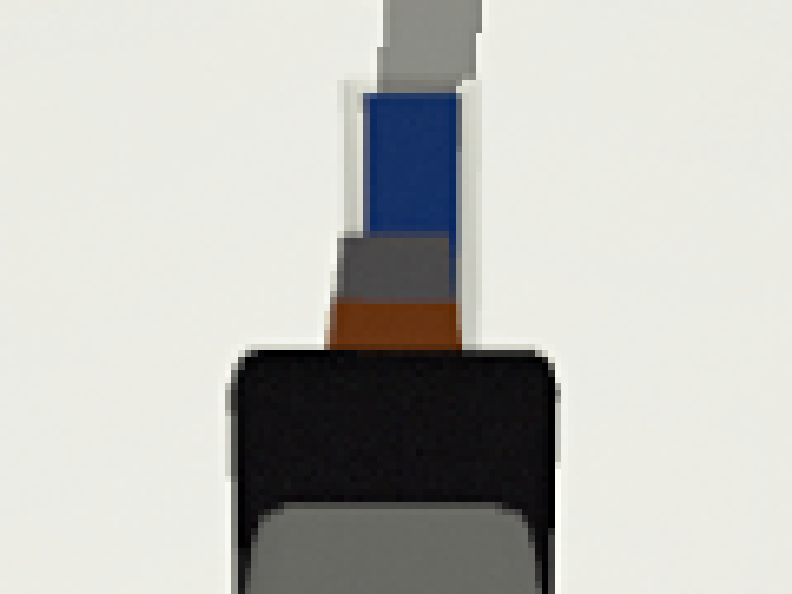

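Crop: slot rim spans x 343–480 with its end at y≈80, so its centre is u≈282.3. The blade's lower main edge spans 338–452 at y≈235, centre u≈279.8, and the collar edge is at y≈350. I'll cast these to get the relative offset.

```bash
python3 - <<'E'
from h import *
f=np.load("wrist3.npz"); p,d,K,E=[f[k] for k in "pdKE"]
g=lambda x,y,z: cast([(220+(x)/6.6-.5,155+y/6.6-.5)],K,E,z,True)[0,:2]*1e3
a=np.radians(4.84); ex=np.array([np.cos(a),np.sin(a)]); ey=np.array([-ex[1],ex[0]])
R=lambda v:np.round([v@ex,v@ey],1)
tcp=np.array([554.2,207.8]); print("TCP",R(tcp))
print("slot rim end",[R(g(x,80,.12)) for x in(343,480)], "centre",R(g(411.5,80,.12)-22*ey))
print("slot inner end",[R(g(x,92,.117)) for x in(363,460)],"c",R(g(411.5,92,.117)-19*ey))
print("rim at y=220",[R(g(x,220,.12)) for x in (343,480)])
print("blade",[R(g(x,235,.192)) for x in(338,452)],"c",R(g(395,235,.192)-18*ey))
print("collar",[R(g(x,350,.254)) for x in(235,555)],"c",R(g(394,350,.254)-25*ey))
print("token",R(cast([(380,191)],K,E,.13,True)[0,:2]*1e3))
m=np.load("top0.npz"); print("top est",R(np.array([555.8,209.3])),R(np.array([553.7,207.2])))
E
```

```text
TCP [569.8 160.3]
slot rim end [array([561.7, 182.8]), array([581.2, 182.7])] centre [571.5 160.7]
slot inner end [array([564.5, 180.4]), array([578.5, 180.4])] c [571.5 161.4]
rim at y=220 [array([561.6, 162.2]), array([581.4, 162.1])]
blade [array([562.7, 178.8]), array([575.3, 178.8])] c [569.  160.8]
collar [array([555.8, 185.4]), array([582. , 185.4])] c [568.8 160.4]
token [665.4 162.1]
top est [571.5 161.7] [569.2 159.7]
```

```bash
cat > d.py <<'E'
import sys; from h import *
a=np.radians(4.84); ex=np.array([np.cos(a),np.sin(a)]); ey=np.array([-ex[1],ex[0]])
u,v,z=map(float,sys.argv[1:]); w=u*ex+v*ey; p=status.sense()["tool_pos"][:2]*1e3
print("box-frame TCP",np.round([p@ex,p@ey],2)); delta(w[0],w[1],z,4.84)
E
python3 d.py 572.3 160.7 246
python3 -m crank '[0.01,0.015,0.002,0.000,0,0,0, 0.01,0.03,0.002,0,0,0,0, 0.01,0.045,0.002,0,0,0,0, 0.01,0.054,0.002,0,0,0,0, 0.01,0.054,0.002,0,0,0,0]'
python3 d.py 572.3 160.7 246
```

```text
box-frame TCP [569.98 160.62]
t 5.1 pos [554.4 208.1 300.3] yaw 4.79 F [-0.6  0.1 -1.4] gap 21.3
shift mm [54.3  2.3 -0.1] turn [-0.05  0.04  0.01]
time: 5.6
tool_pos: [0.5555, 0.2079, 0.2449]
tool_rot: [[-0.003, 0.997, 0.083], [-0.001, 0.083, -0.997], [-1.0, -0.003, 0.001]]
ft_force: [-0.2, 0.5, -0.9]
finger_gap: 0.249
box-frame TCP [571.09 160.29]
t 5.6 pos [555.5 207.9 244.9] yaw 4.78 F [-0.2  0.5 -0.9] gap 21.2
shift mm [-1.1  1.2 -0.4] turn [-0.06  0.06  0.16]
```

Fine-adjust, then take one close look before inserting.

```bash

python3 -m crank '[0.01,-0.001,0.0012,-0.0004,-0.06,0.06,0.16, 0.01,-0.001,0.0012,-0.0004,-0.06,0.06,0.16, 0.01,-0.001,0.0012,-0.0004,-0.06,0.06,0.16]'
python3 - <<'E'
from h import *
delta(556.7,208.4,246,4.84)
p,d,K,E=grab("wrist"); np.savez("wrist4.npz",p=p,d=d,K=K,E=E)
cv2.imwrite("pics/crop4.png",cv2.resize(p[155:245,220:340,::-1],None,fx=6.6,fy=6.6,interpolation=cv2.INTER_NEAREST))
E
python3 d.py 572.3 160.7 246
```

```text
time: 5.9
tool_pos: [0.5571, 0.2085, 0.2468]
tool_rot: [[0.001, 0.996, 0.084], [0.0, 0.084, -0.996], [-1.0, 0.001, -0.0]]
ft_force: [0.3, -0.0, -1.5]
finger_gap: 0.245
t 5.9 pos [557.1 208.5 246.8] yaw 4.84 F [ 0.3 -0.  -1.5] gap 20.9
shift mm [ 0.8 -0.4  0. ] turn [-0.   -0.01 -0.08]
box-frame TCP [572.7 160.7]
t 5.95 pos [557.1 208.5 246.7] yaw 4.84 F [-0.5 -0.4 -0.9] gap 21.1
shift mm [ 0.7 -0.4  0. ] turn [-0.   -0.01 -0.08]
```

View pics/crop4.png

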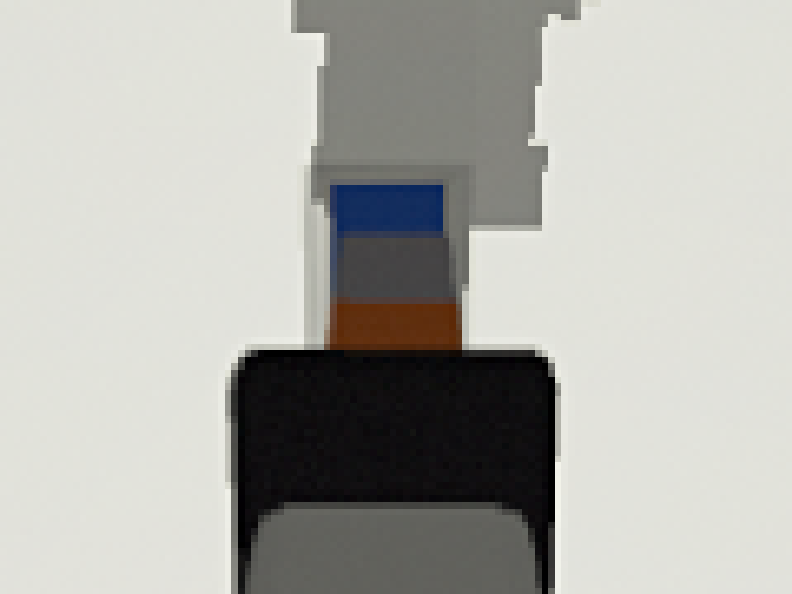

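```bash
cat > m.py <<'E'
from h import *
f=np.load("wrist4.npz"); p,d,K,E=[f[k] for k in "pdKE"]
g=lambda x,y,z: cast([(220+(x)/6.6-.5,155+y/6.6-.5)],K,E,z,True)[0,:2]*1e3
a=np.radians(4.84); ex=np.array([np.cos(a),np.sin(a)]); ey=np.array([-ex[1],ex[0]])
R=lambda v:np.round([v@ex,v@ey],1)
print("rim",[R(g(x,166,.12)) for x in(305,468)],"c",R(g(386.5,166,.12)-22*ey))
print("inner",[R(g(x,184,.117)) for x in(331,443)],"c",R(g(387,184,.117)-19*ey))
print("blade",[R(g(x,235,.139)) for x in(338,452)],"c",R(g(395,235,.139)-18*ey))
print("collar",[R(g(x,350,.201)) for x in(235,555)],"c",R(g(395,350,.201)-25*ey))
E
python3 m.py; python3 d.py 571.5 161.2 234
```

```text
rim [array([561.7, 183. ]), array([581., 183.])] c [571.4 161. ]
inner [array([564.7, 180.1]), array([578.2, 180.1])] c [571.4 161.1]
blade [array([566. , 179.5]), array([578.6, 179.5])] c [572.3 161.5]
collar [array([559., 186.]), array([585.1, 186. ])] c [572. 161.]
box-frame TCP [572.7 160.7]
t 5.95 pos [557.1 208.5 246.7] yaw 4.84 F [-0.5 -0.4 -0.9] gap 21.1
shift mm [12.7 -1.2 -0.5] turn [-0.   -0.01 -0.08]
```

```bash

python3 -m crank '[0.01,0.004,-0.0006,0,0,0,-0.08, 0.01,0.008,-0.0006,0,0,0,-0.08, 0.01,0.012,-0.0006,0,0,0,-0.08, 0.01,0.015,-0.0006,0,0,0,-0.08, 0.01,0.015,-0.0006,0,0,0,-0.08]'
python3 d.py 572.1 160.65 225
```

```text
time: 6.45
tool_pos: [0.5561, 0.2083, 0.2308]
tool_rot: [[-0.001, 0.996, 0.084], [-0.0, 0.084, -0.996], [-1.0, -0.001, 0.0]]
ft_force: [0.2, -0.3, -1.0]
finger_gap: 0.249
box-frame TCP [571.69 160.66]
t 6.45 pos [556.1 208.3 230.8] yaw 4.84 F [ 0.2 -0.3 -1. ] gap 21.2
shift mm [5.8 0.4 0. ] turn [-0.    0.    0.08]
```

```bash

python3 -m crank '[0.01,0.003,0.0004,0,0,0,0.08, 0.01,0.006,0.0004,0,0,0,0.08, 0.01,0.009,0.0004,0,0,0,0.08, 0.01,0.012,0.0004,0,0,0,0.08, 0.01,0.012,0.0004,0,0,0,0.08]'
python3 d.py 572.1 160.65 191
```

```text
time: 6.95
tool_pos: [0.5562, 0.2083, 0.2182]
tool_rot: [[-0.001, 0.996, 0.084], [-0.0, 0.084, -0.996], [-1.0, -0.001, 0.0]]
ft_force: [-0.5, -0.6, -0.9]
finger_gap: 0.254
box-frame TCP [571.76 160.62]
t 6.95 pos [556.2 208.3 218.2] yaw 4.83 F [-0.5 -0.6 -0.9] gap 21.7
shift mm [27.2  0.4 -0. ] turn [-0.01  0.01  0.06]
```

Full section has entered 10 mm into the slot without contact force. Continuing.

```bash

python3 -m crank '[0.01,0.004,0.0002,0,0,0,0.06, 0.01,0.008,0.0002,0,0,0,0.06, 0.01,0.012,0.0002,0,0,0,0.06, 0.01,0.014,0.0002,0,0,0,0.06, 0.01,0.014,0.0002,0,0,0,0.06]'
python3 d.py 572.1 160.65 191
python3 -m crank '[0.01,0.004,0.0002,0,0,0,0.05, 0.01,0.008,0.0002,0,0,0,0.05, 0.01,0.011,0.0002,0,0,0,0.05, 0.01,0.013,0.0002,0,0,0,0.05, 0.01,0.013,0.0002,0,0,0,0.05]'
python3 - <<'E'
from h import *
p,d,K,E=grab("side"); np.savez("side5.npz",p=p,d=d,K=K,E=E)
a,b=150,255
w=cv2.resize(grab("wrist")[0][:,:,::-1],(400,300))
s=cv2.resize(p[110:215,220:360,::-1],(800,600),interpolation=cv2.INTER_CUBIC)
s[:210,:280]=cv2.resize(w,(280,210))
cv2.imwrite("pics/side5.png",s)
E
python3 d.py 572.1 160.65 191
```

```text
time: 7.45
tool_pos: [0.5561, 0.2082, 0.2037]
tool_rot: [[-0.001, 0.996, 0.084], [-0.0, 0.084, -0.996], [-1.0, -0.001, 0.0]]
ft_force: [-0.1, -0.6, -0.8]
finger_gap: 0.25
box-frame TCP [571.69 160.58]
t 7.45 pos [556.1 208.2 203.7] yaw 4.84 F [-0.1 -0.6 -0.8] gap 21.3
shift mm [12.7  0.4 -0.1] turn [-0.    0.01  0.05]
time: 7.95
tool_pos: [0.556, 0.2082, 0.1903]
tool_rot: [[-0.001, 0.996, 0.084], [-0.0, 0.084, -0.996], [-1.0, -0.001, 0.0]]
ft_force: [0.9, 0.2, -0.8]
finger_gap: 0.248
box-frame TCP [571.87 160.61]
t 8.05 pos [556.3 208.3 190.7] yaw 4.84 F [ 1.  -0.  -1.3] gap 21.7
shift mm [-0.3  0.2 -0. ] turn [-0.    0.01 -0.  ]
```

View pics/side5.png

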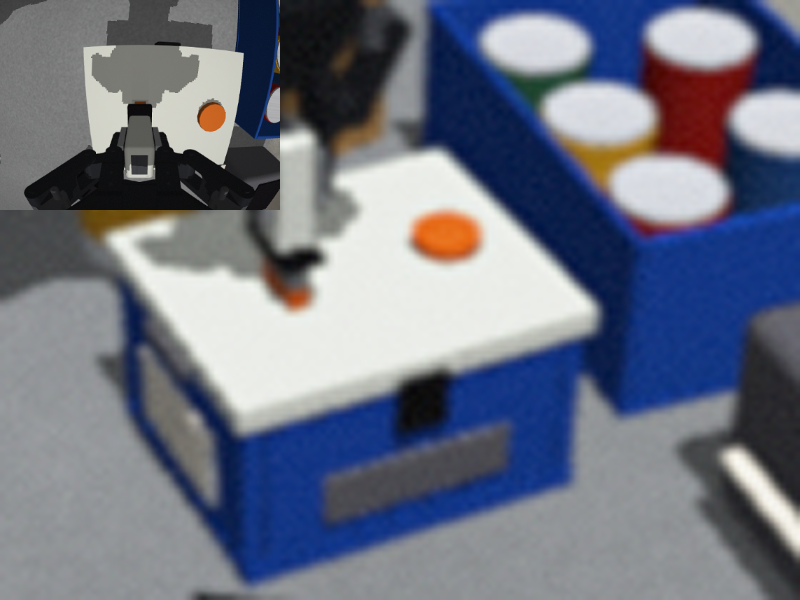

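The blade is in the blue carrier's slot. Steel shows below the collar and the orange band meets the lid at about (297,298). The collar is clear of the lid, the token is undisturbed, and the wrist force is only the wand's weight. Handing in.

```bash
python3 -c "
from rig import workorder
print(workorder.finish_job())"; python3 d.py 572.1 160.65 191
```

```text
the job is handed in; nothing more can be done
None
the job is handed in; nothing more can be done
```

The wand's blade is in the slot of the blue carrier (the one with the orange token), still held by the gripper, and the job is handed in. It took about 8 s of the 38 s allowed. I lifted the wand straight out of the dock, lined the blade up with the slot using the wrist camera, and lowered it in small steps.

**Depth:** the last TCP height was 190.7 mm. From the grasp height, that puts the lid's top face about 45 mm up the blade (band 35–55 mm), with the collar about 25 mm above the lid. The side picture agrees: bare steel shows below the collar, then the orange band meets the lid.

**Contact:** the wrist force stayed around 1 N during insertion, which is roughly the wand's weight, and the finger opening held at 21–22 mm.

**Other objects:** the orange token looked undisturbed in the last picture. I did not re-measure the green token, cans, jar or mug after the insertion, but the arm stayed well clear of them.

**Disagreements:** my first two slot estimates from the top camera differed by about 2 to 3 mm. I settled this with two wrist-camera measurements, which agreed to within about 0.3 mm. The arm also wandered 1–4 mm after fast moves (about 12 mm on the move to the carrier), which I corrected before gripping and inserting. I could not check the wand's state after handing in, because readings were closed by then.

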